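# Slide a mould insert into the inspection clamp and lock its cam lever

## Robot

A 6-joint arm with a two-finger parallel gripper is mounted at the origin on the work surface. World frame = base frame: x ahead of the robot, y to its left, z up, the work surface at z = 0. Lengths are in m, angles in rad, forces in N, time in s.
With the tool pointing down it reaches from about 0.425 to 0.95 m from the base axis. Payload 3.5 kg.
Tool frame: the origin (TCP) lies midway between the tips of the shut fingers; the grasp point (between the pads) lies 19 mm behind it; z points along the fingers, y is the line along which they close (so a half turn about z gives the same grasp; the last joint's range is limited). The gripper opens to 85 mm and grips with 20 to 120 N. Pads are 22 mm wide; open, the fingers measure 114 mm over their backs; the gripper's body (76 mm by 85 mm) begins 54 mm behind the grasp point. The pads swing forward as they close: fully open they stand 13 mm farther back than shut.
Start: joints at [1.169, 0.286, 1.577, -0, 1.279, -0.15], TCP at [0.168, 0.654, 0.231] pointing down, gripper open.
Joint ranges: [-2.77, 2.77], [-0.9, 2.22], [0.21, 2.48], [-1.53, 4.67], [0.24, 2.81], [-2.84, 2.84]. Speed limits (rad/s): [2.79, 2.79, 3.14, 3.14, 3.14, 3.14].

## Interface

Orientations are given as a unit quaternion [x, y, z, w].
In Python, from plant import ctrl gives the robot as it stands.
- The arm moves only by the tool move_arm, never from a script. Its argument "plan" is a list of rows, each an object of numbers: "x", "y", "z": the shift along the tool's x, y, z in m; "yaw": the turn about the tool's z in rad; "fingers": the closure, from 0 (fully open) to 1 (shut). In form: [{"x": .., "y": .., "z": .., "yaw": .., "fingers": ..}, ...]. A call has 1 to 5 rows; each row is the pose to reach, as a shift and turn from the pose commanded when the call began, along the tool's axes at that moment; what a row does not reach only later rows make up. A row lasts 1/10 s, in which the tool goes at most 50 mm and 8.59 degrees, less where a joint would pass 70% of its speed; a pose out of reach is approached as far as the arm can. A call with a gripper value outside its range is refused whole. The fingers move at their own pace and stop on an object; "force" is the grip in N (left out, the last holds). Time passes only in rows, so rows that repeat a pose let the fingers close. It gives the time, the measured TCP pose, the force, the opening and the grip force at its end, in the units of the state.
- ctrl.get_state(): the state, without advancing time (a new reading comes with each control period).
- ctrl.read_camera(name): name is "side" or "top"; returns the picture (480x640x3 uint8, red, green, blue); there is no depth.
- ctrl.camera_model(name): a dict with "intrinsics" (3x3 intrinsics, pixels), "cam_to_world" (4x4, takes a point from camera to world coordinates). Camera axes: x right, y up, looking along -z (the intrinsics and any distortion apply to the point x, -y, -z); pixel columns grow to the right and rows downward; lengths in m; the calibration is good to about 2 mm. A picture is of the moment at which its call begins. camera_model takes no time and is no camera call.
- ctrl.sign_off(): hands the job in; it is judged then, once.
The state is a dict: "time": time; "qpos": joint angles; "dq": joint speeds; "joint_efforts": joint torques, N m; "eef_pos": TCP position; "tcp_rot": TCP orientation; "contact_force": force on the tool from outside, world axes, zero at the start; "wrist_torque": the same for the moment, N m; "opening": opening from 0.0 (shut) to 1.0 (fully open); "finger_force": force on a finger pad.
Only numpy, scipy, OpenCV 4.12 (cv2) and the standard library are available. Lean on these libraries where they do the work, as an engineer would, in place of code of your own. Each camera call takes 0.05 s, during which the arm holds its last target. There are 200 camera calls.

## Task

Lift the aluminium mould insert out of its tray, set it down on the bench outside the clamp and let go of it. Then take it again at its tang end and push it along the bench, nose first into the clamp's flared mouth and under the bridge, until its nose is right up against the end stop. Finally swing the clamp's cam lever all the way round to lock the insert there, and leave the other things on the bench where they are.

Things in the scene. Friction and masses are not known exactly. Their poses are not given: they have to be found in the camera images.
- insert: Loose aluminium mould insert, about 0.45 kg. Body 100 long (own x) x 56 wide (y) x 30 mm high; its first 10 mm at the nose (+x end) is 46 mm wide; bright round cavity face on top; a low tang at the -x end. Origin: centre of the body's underside, tang not counted; +x to the nose, z up. Starts face up in the tray, x nearly along the tray's x.
- insert_nose (a point): Middle of the lower edge of the insert's nose face, 50 mm along +x from its origin.
- insert_tang (a point): Middle of the underside of the insert's tang, 68 mm along -x from its origin. The tang is 36 long (insert x = -86 to -50 mm) x 24 wide x 14 mm high, level with the underside.
- tray: Fixed black tray. Outer 190 (own x, -108 to +82) x 154 mm (y); floor 8 mm, rim top 22 mm above the bench, rim 10 mm thick. Two cheek blocks, tops at 30 mm, close beside the tang (y = +-18 to +-36, x = -92 to -58 mm) keep fingers off it; 39 mm of floor is free on either side of the body. Origin: on the bench under the insert's nominal place.
- clamp: Fixed dark steel clamp. Origin: on the bench, where the insert's origin is when home; +x = push direction, z up. No floor: the insert slides on the bench between rails 28 mm high, 62 mm apart inside (y = +-31), x = -30 to +50 mm. End stop face at x = +50 mm, 28 mm high. Home, the body's rear is flush with the rail ends (x = -50) and the tang stands out. Cam lever on the -y side.
- clamp_mouth (a point): Middle of the clamp's mouth at bench level, at clamp x = -50, y = 0 mm. The rails flare outward from x = -30 to -50 mm, to about 74 mm apart.
- clamp_bridge (a point): Centre of the top of the bridge that crosses the channel: 18 mm wide (clamp x = -19 to -1 mm), underside 36, top 46 mm above the bench. Because of it the insert can only slide in from the mouth.
- cam_lever (a joint): Cam lever angle, rad. 0 = open, arm along the clamp's +x (starts 0 to 0.25). Grows clockwise seen from above; at 1.57, end of travel, the arm points along the clamp's -y (outward) and the cam presses the insert on the +y rail, firming from about 1.3. About 1 N at the knob moves it, up to 10 N at the last; it stays where left. Locked = above 1.4. Closed too early, it blocks the channel.
- lever_knob (a point): Centre of the top of the lever's black upright knob: 20 mm in diameter, 35 mm high, top 73 mm above the bench, 85 mm from the pivot. The flat arm below it is 14 mm wide, 30 to 38 mm above the bench.
- lever_pivot (a point): Point on the lever's vertical pivot axis, 38 mm above the bench, at clamp x = +20, y = -46 mm; fixed in the clamp.
- pillar: Bystander: dark steel guide pillar standing on the bench, 28 mm in diameter, 80 mm high. Origin under its centre.
- jar: Bystander: grey jar with a steel cap, 52 mm in diameter, 60 mm high. Origin under its centre.
- bush: Bystander: brass guide bush (ring), 44 mm in diameter, 40 mm high. Origin under its centre.
- brush: Bystander: cleaning brush with a wooden handle, 160 mm long, lying on the bench. Origin under its centre, handle to its -x.
Things that resemble listed ones, but are neither listed nor needed, are in the scene too. What is meant by the insert is not blue, and is the larger of those in its own colour.

How it is judged:
On the way, in this order (a step that is already met when the one before it is completed fails the run):
1. the insert stands released on the bench, outside the clamp or no further in than its mouth (height (world z) of insert below 0.004 m and angle between insert's own z axis and vertical below 0.06 rad and contact force between the fingers and insert below 0.2 N and horizontal distance between insert and clamp above 0.055 m), for 0.2 s.
2. the insert is home against the end stop, the lever not yet locked (x of insert in the frame of clamp above -0.0035 m and y of insert in the frame of clamp between -0.006 and 0.006 m and angle between the x axis of insert and the x axis of clamp, either way round below 0.08 rad and x of insert_nose in the frame of clamp above 0.03 m and height (world z) of insert below 0.004 m and angle between insert's own z axis and vertical below 0.06 rad and value of joint cam_lever below 1.2 rad), for 0.1 s.
At the end, for the whole second after the job is handed in: The insert lies face up on the bench in the clamp's channel, nose towards and within 3.5 mm of the end stop, within 6 mm of the channel's centre line and 0.08 rad of its direction, at rest and released; the cam lever is past 1.4 rad (locked) and still; each bystander is within 30 mm of its start (x of insert in the frame of clamp above -0.0035 m and y of insert in the frame of clamp between -0.006 and 0.006 m and angle between the x axis of insert and the x axis of clamp, either way round below 0.08 rad and x of insert_nose in the frame of clamp above 0.03 m and height (world z) of insert below 0.004 m and angle between insert's own z axis and vertical below 0.06 rad and value of joint cam_lever above 1.4 rad and linear speed of insert below 0.01 m/s and velocity of joint cam_lever between -0.05 and 0.05 rad/s and contact force between the fingers and insert below 0.2 N and distance of each of pillar, jar, bush, brush from where it was at the start of the episode below 0.03 m); the robot touches nothing.
It fails at once if the insert is tipped more than about 45 degrees (angle between insert's own z axis and vertical above 0.8 rad).
It fails at once if a bystander is pushed 30 mm or more, or knocked over (distance of any of pillar, jar, bush, brush from where it was at the start of the episode above 0.03 m or angle between any of pillar, jar, bush's own z axis and vertical above 0.6 rad).
It also fails if it takes over 67 s, if anything falls off the work surface, if the arm or the gripper's body presses on something with over 40 N, if the wrist force passes 120 N, or if a joint passes its speed limit or range.

## Working session

There is one attempt and no reset: what is moved stays moved. The work goes in short steps, Python scripts to look and compute and a tool call to move; the robot and the scene stay as the last step left them, time stands still between calls to the robot, and variables do not carry over. Pictures are saved under pics/ and viewed, at most 10 in all, crops included, and the job is handed in when it is done.

Besides the shell and the picture viewer there is one more tool, called after ">>>" by a JSON object that holds its "fn" and its "kwargs", one argument or row to a line. move_arm: Moves the arm, as the interface text tells. Its arguments: {"type":"object","properties":{"plan":{"type":"array"},"force":{"type":"number"}},"required":["plan"]}

```bash
mkdir -p pics; ls; python3 - <<'E'
from plant import ctrl
import cv2,numpy as np
np.set_printoptions(precision=4,suppress=True)
for n in("top","side"):
    cv2.imwrite(f"pics/{n}0.png",ctrl.read_camera(n)[:,:,::-1]);m=ctrl.camera_model(n);print(n,{k:np.array(v) if not isinstance(v,str) else v for k,v in m.items()})
s=ctrl.get_state();print(s)
E
```

```text
pics
top {'intrinsics': array([[584.8667,   0.    , 316.1007],
       [  0.    , 584.8667, 236.2626],
       [  0.    ,   0.    ,   1.    ]]), 'cam_to_world': array([[ 0.0194,  0.984 , -0.1769,  0.3751],
       [-0.9998,  0.0198,  0.0002, -0.0124],
       [ 0.0037,  0.1769,  0.9842,  1.3348],
       [ 0.    ,  0.    ,  0.    ,  1.    ]])}
side {'intrinsics': array([[569.4867,   0.    , 316.1877],
       [  0.    , 569.4867, 241.0744],
       [  0.    ,   0.    ,   1.    ]]), 'cam_to_world': array([[ 0.7597,  0.3596, -0.5417, -0.104 ],
       [-0.6502,  0.418 , -0.6344, -0.81  ],
       [-0.0017,  0.8342,  0.5514,  0.7999],
       [ 0.    ,  0.    ,  0.    ,  1.    ]])}
{'time': 0.1, 'qpos': array([ 1.169 ,  0.2871,  1.5781,  0.    ,  1.2786, -0.15  ]), 'dq': array([-0.0001, -0.003 , -0.0032,  0.0009,  0.0007, -0.0002]), 'joint_efforts': array([  0.0008, -40.7299, -29.3698,  -0.0001,   0.0034,  -0.    ]), 'eef_pos': array([0.1679, 0.6532, 0.23  ]), 'tcp_rot': array([ 0.1256,  0.9921, -0.0011, -0.0003]), 'contact_force': array([ 0.3115,  0.2954, -0.3284]), 'wrist_torque': array([-0.0164,  0.0015, -0.0007]), 'finger_force': 0.0, 'opening': 1.0001474246768747}
```

View pics/top0.png

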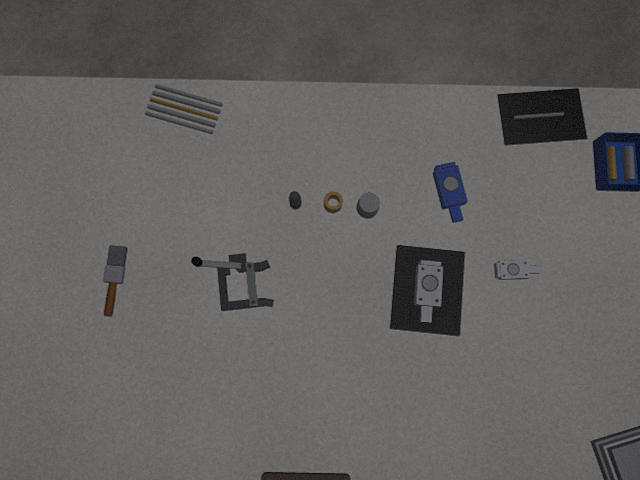

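View pics/side0.png

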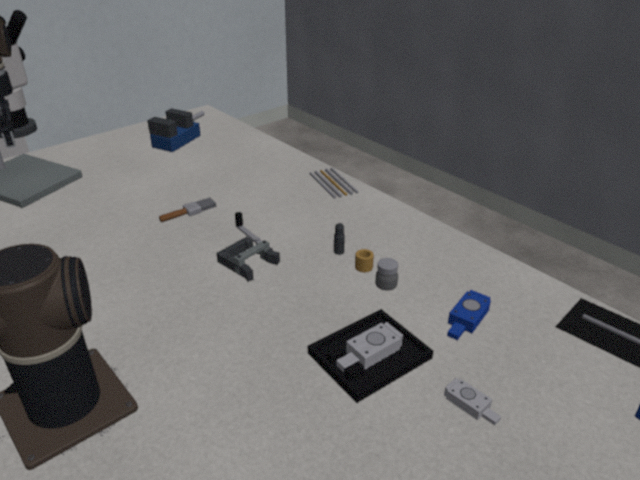

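The top view shows the insert in the tray at about (430,285), nose up. The clamp is at (245,285) with its mouth to the right, the lever knob at (197,262), the pillar at (295,200), the bush at (333,202) and the jar at (368,205). I'll enlarge these next.

```bash
python3 - <<'E'
import cv2,numpy as np
t=cv2.imread("pics/top0.png");s=cv2.imread("pics/side0.png")
def c(im,x,y,w,h,k,name):
    o=cv2.resize(im[y:y+h,x:x+w],None,fx=k,fy=k,interpolation=cv2.INTER_CUBIC)
    o=np.clip(o*1.6,0,255).astype(np.uint8)
    for i in range(0,w,10):
        cv2.line(o,(i*k,0),(i*k,6),(0,255,255),1)
        if i%20==0: cv2.putText(o,str(x+i),(i*k,18),0,.4,(0,255,255),1)
    for i in range(0,h,10):
        cv2.line(o,(0,i*k),(6,i*k),(0,255,255),1)
        if i%20==0: cv2.putText(o,str(y+i),(8,i*k+4),0,.4,(0,255,255),1)
    return o
a=c(t,385,240,90,100,4,0);b=c(t,185,240,100,100,4,0)
cv2.imwrite("pics/tc.png",np.hstack([a,b]))
a=c(s,300,300,140,100,4,0);a=cv2.resize(a,None,fx=.75,fy=.75);b=c(s,210,205,80,75,4,0)
b=cv2.copyMakeBorder(b,0,0,0,0,0)
h=max(a.shape[0],b.shape[0]);p=lambda o:cv2.copyMakeBorder(o,0,h-o.shape[0],0,0,0)
cv2.imwrite("pics/sc.png",np.hstack([p(a),p(b)]))
E
```

```text
(no output)
```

View pics/tc.png

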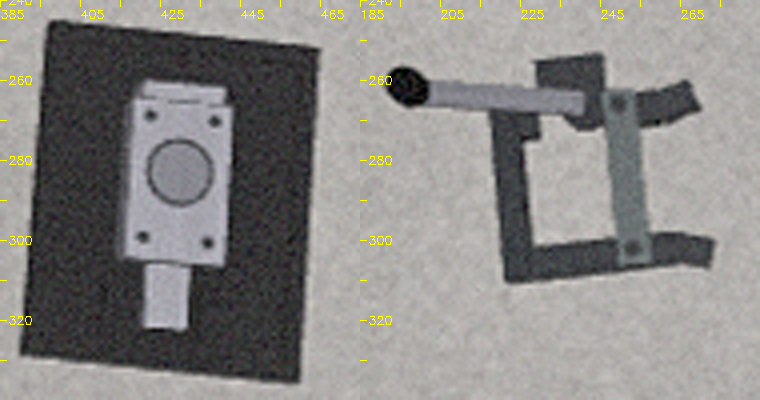

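View pics/sc.png

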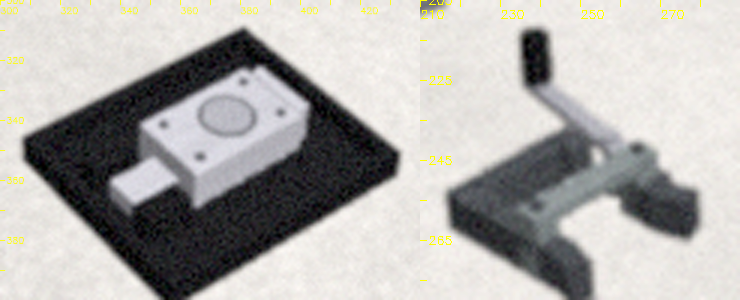

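```bash
cat > h.py <<'E'
from plant import ctrl
import numpy as np
np.set_printoptions(precision=4,suppress=True)
C={n:ctrl.camera_model(n) for n in("top","side")}
def ray(n,p):
    K=np.array(C[n]["intrinsics"]);T=np.array(C[n]["cam_to_world"])
    d=np.linalg.inv(K)@[p[0],p[1],1];return T[:3,3],T[:3,:3]@(d*[1,-1,-1])
def onz(n,p,z):
    o,d=ray(n,p);return o+d*(z-o[2])/d[2]
def tri(a,b):
    A=[];B=[]
    for n,p in(("top",a),("side",b)):
        o,d=ray(n,p);d/=np.linalg.norm(d);P=np.eye(3)-np.outer(d,d);A.append(P);B.append(P@o)
    x=np.linalg.lstsq(np.vstack(A),np.hstack(B),rcond=None)[0];return x
def proj(n,X):
    K=np.array(C[n]["intrinsics"]);T=np.array(C[n]["cam_to_world"])
    q=T[:3,:3].T@(np.array(X)-T[:3,3]);q=K@(q*[1,-1,-1]);return q[:2]/q[2]
E
python3 - <<'E'
from h import *
t=lambda x,y:(385+x/4,240+y/4);s=lambda x,y:(300+x/3,300+y/3)
T=[t(151,115),t(215,121),t(143,237),t(207,243),t(180,173)]
S=[s(244,81),s(281,112),s(164,124),s(201,156),s(228,116)]
for a,b in zip(T,S): print("ins",tri(a,b),onz("top",a,.038),onz("side",b,.038))
for a in((143,328),(187,329)):print("tangend",onz("top",t(*a),.022))
print("tray corners",[onz("top",t(*a),.022) for a in((48,20),(320,47),(299,383),(21,356))])
t=lambda x,y:(185+(x-360)/4,240+y/4);s=lambda x,y:(210+(x-420)/4,205+y/4)
for nm,a,b,z in(("scrL",(618,103),(639,150),.046),("scrR",(632,247),(538,206),.046),("knob",(408,86),(534,33),.073)):
    print(nm,tri(t(*a),s(*b)),onz("top",t(*a),z),onz("side",s(*b),z))
# bridge corners z .046
print("bridge",[onz("top",t(*a),.046) for a in((603,90),(634,89),(649,262),(617,264))])
print("pill,bush,jar",[onz("top",p,z) for p,z in(((295,200),.08),((333,201),.04),((368.5,202),.06))])
E
```

```text
ins [ 0.5397 -0.2522  0.0399] [ 0.5393 -0.2521  0.038 ] [ 0.5419 -0.2512  0.038 ]
ins [ 0.537  -0.2879  0.0393] [ 0.5367 -0.2878  0.038 ] [ 0.5387 -0.2872  0.038 ]
ins [ 0.4719 -0.247   0.0396] [ 0.4714 -0.2468  0.038 ] [ 0.4739 -0.2462  0.038 ]
ins [ 0.4695 -0.2825  0.0395] [ 0.4688 -0.2821  0.038 ] [ 0.4716 -0.2819  0.038 ]
ins [ 0.5079 -0.2682  0.0395] [ 0.5072 -0.2678  0.038 ] [ 0.5102 -0.2676  0.038 ]
tangend [ 0.4221 -0.2491  0.022 ]
tangend [ 0.422  -0.2735  0.022 ]
tray corners [array([ 0.5946, -0.1971,  0.022 ]), array([ 0.5822, -0.3516,  0.022 ]), array([ 0.3937, -0.3351,  0.022 ]), array([ 0.4054, -0.1812,  0.022 ])]
scrL [0.5382 0.1332 0.0462] [0.5374 0.1337 0.046 ] [0.5393 0.1329 0.046 ]
scrR [0.4587 0.1223 0.0475] [0.4581 0.1229 0.046 ] [0.4605 0.1237 0.046 ]
knob [0.5411 0.244  0.0766] [0.541  0.2451 0.073 ] [0.5449 0.2488 0.073 ]
bridge [array([0.5445, 0.1423, 0.046 ]), array([0.5454, 0.1252, 0.046 ]), array([0.4501, 0.1133, 0.046 ]), array([0.4486, 0.1308, 0.046 ])]
pill,bush,jar [array([0.6809, 0.0354, 0.08  ]), array([ 0.6901, -0.0495,  0.04  ]), array([ 0.6845, -0.1284,  0.06  ])]
```

Triangulated heights agree with the text: face 0.039, bridge 0.046, knob 0.076. Insert is at about (0.5085,-0.268) with yaw -0.08. Clamp origin is about (0.497,0.138) with +x at about 1.70 rad. Next I'll plan the approach around the base.

```bash
cat > pl.py <<'E'
import numpy as np,json,sys
from scipy.interpolate import interp1d
def rows(wps,vmax=.045,wmax=.14,n0=None):
    """wps: list of (x,y,z,psi[,min rows]); psi = world angle of tool x; prints calls of 5 rows in tool axes"""
    P=[np.array(wps[0][:4],float)]
    for w in wps[1:]:
        a=P[-1];b=np.array(w[:4],float)
        n=int(np.ceil(max(np.linalg.norm((b-a)[:3])/vmax,abs(b[3]-a[3])/wmax,w[4] if len(w)>4 else 1)))
        P+= [a+(b-a)*k/n for k in range(1,n+1)]
    i=0
    while i<len(P)-1:
        o=P[i];c,s=np.cos(o[3]),np.sin(o[3]);ex=np.array([c,s,0]);ey=np.array([s,-c,0])
        out=[]
        for p in P[i+1:i+6]:
            d=(p-o)[:3];out.append({"x":round(float(d@ex),4),"y":round(float(d@ey),4),"z":round(float(-d[2]),4),"yaw":round(float(-(p[3]-o[3])),3)})
        print(json.dumps(out));i+=5
E
python3 - <<'E'
from pl import *
r0=(.168,.654,.231,2.89)
# arc
a0=np.arctan2(.654,.168);R0=.675;a1=np.arctan2(-.268,.505);R1=.572
w=[r0];N=20
for k in range(1,N+1):
    u=k/N;a=a0+(a1-a0)*u;R=R0+(R1-R0)*min(1,u*2.0)
    w.append((R*np.cos(a),R*np.sin(a),.231-.08*u,2.89+(-.08-2.89)*u))
rows(w,vmax=.06,wmax=.15)
E
```

```text
[{"x": -0.03, "y": -0.0066, "z": 0.002, "yaw": 0.074}, {"x": -0.06, "y": -0.0132, "z": 0.004, "yaw": 0.148}, {"x": -0.0888, "y": -0.0224, "z": 0.006, "yaw": 0.223}, {"x": -0.1176, "y": -0.0315, "z": 0.008, "yaw": 0.297}, {"x": -0.1725, "y": -0.0546, "z": 0.012, "yaw": 0.446}]
[{"x": -0.0586, "y": -0.0028, "z": 0.004, "yaw": 0.148}, {"x": -0.1157, "y": -0.0108, "z": 0.008, "yaw": 0.297}, {"x": -0.171, "y": -0.024, "z": 0.012, "yaw": 0.446}, {"x": -0.2239, "y": -0.0419, "z": 0.016, "yaw": 0.594}, {"x": -0.2741, "y": -0.0643, "z": 0.02, "yaw": 0.743}]
[{"x": -0.0526, "y": 0.0122, "z": 0.004, "yaw": 0.148}, {"x": -0.1053, "y": 0.0194, "z": 0.008, "yaw": 0.297}, {"x": -0.1555, "y": 0.0316, "z": 0.012, "yaw": 0.446}, {"x": -0.2066, "y": 0.0393, "z": 0.016, "yaw": 0.594}, {"x": -0.2582, "y": 0.0423, "z": 0.02, "yaw": 0.742}]
[{"x": -0.0392, "y": 0.0337, "z": 0.004, "yaw": 0.149}, {"x": -0.0812, "y": 0.0637, "z": 0.008, "yaw": 0.297}, {"x": -0.1258, "y": 0.0899, "z": 0.012, "yaw": 0.446}, {"x": -0.1725, "y": 0.1119, "z": 0.016, "yaw": 0.594}, {"x": -0.2211, "y": 0.1295, "z": 0.02, "yaw": 0.742}]
[{"x": -0.0279, "y": 0.0435, "z": 0.004, "yaw": 0.148}, {"x": -0.0595, "y": 0.0843, "z": 0.008, "yaw": 0.297}]
```

>>> {"fn": "move_arm", "kwargs": {
  "plan": [
    {"x": -0.03,"y": -0.007,"z": 0.002,"yaw": 0.07},
    {"x": -0.06,"y": -0.013,"z": 0.004,"yaw": 0.15},
    {"x": -0.09,"y": -0.022,"z": 0.006,"yaw": 0.22},
    {"x": -0.12,"y": -0.032,"z": 0.008,"yaw": 0.3},
    {"x": -0.165,"y": -0.05,"z": 0.012,"yaw": 0.44,"fingers": 0}
  ]
}}

```text
validation failed for argument at $.pl...
```

>>> {"fn": "move_arm", "kwargs": {
  "plan": [
    {"x": -0.048,"y": -0.003,"z": 0.004,"yaw": 0.14},
    {"x": -0.095,"y": -0.01,"z": 0.008,"yaw": 0.29},
    {"x": -0.14,"y": -0.02,"z": 0.012,"yaw": 0.43},
    {"x": -0.185,"y": -0.035,"z": 0.016,"yaw": 0.57},
    {"x": -0.23,"y": -0.05,"z": 0.02,"yaw": 0.71}
  ]
}}

```text
validation failed for argument at $.pl...
```

>>> {"fn": "move_arm", "kwargs": {
  "plan": [
    {"x": -0.048,"y": 0.008,"z": 0.004,"yaw": 0.14},
    {"x": -0.095,"y": 0.016,"z": 0.008,"yaw": 0.29},
    {"x": -0.14,"y": 0.028,"z": 0.012,"yaw": 0.43},
    {"x": -0.185,"y": 0.036,"z": 0.016,"yaw": 0.57},
    {"x": -0.23,"y": 0.04,"z": 0.02,"yaw": 0.71}
  ]
}}

```text
validation failed for argument at $.pl...
```

```bash
cat > g.py <<'E'
from plant import ctrl
from pl import *
from scipy.spatial.transform import Rotation as Ro
def cur():
    s=ctrl.get_state();x=Ro.from_quat(s["tcp_rot"]).as_matrix()[:,0]
    return [*s["eef_pos"],float(np.arctan2(x[1],x[0]))],s
def go(*w,**k):
    c,s=cur();print(np.round(c,4),round(s["time"],2),np.round(s["qpos"],2),np.round(s["contact_force"],1),round(s["opening"],3));rows([c,*w],**k)
E
python3 -c "
from g import *
go((.54,-.15,.15,.5),(.505,-.268,.13,-.08))"
```

```text
[0.1679 0.6532 0.23   2.8898] 0.1 [ 1.17  0.29  1.58  0.    1.28 -0.15] [ 0.3  0.3 -0.3] 1.0
[{"x": -0.028, "y": -0.0343, "z": 0.004, "yaw": 0.119}, {"x": -0.056, "y": -0.0685, "z": 0.008, "yaw": 0.239}, {"x": -0.0841, "y": -0.1028, "z": 0.012, "yaw": 0.358}, {"x": -0.1121, "y": -0.137, "z": 0.016, "yaw": 0.478}, {"x": -0.1401, "y": -0.1713, "z": 0.02, "yaw": 0.597}]
[{"x": -0.0424, "y": -0.0126, "z": 0.004, "yaw": 0.119}, {"x": -0.0849, "y": -0.0251, "z": 0.008, "yaw": 0.239}, {"x": -0.1273, "y": -0.0377, "z": 0.012, "yaw": 0.358}, {"x": -0.1698, "y": -0.0502, "z": 0.016, "yaw": 0.478}, {"x": -0.2122, "y": -0.0628, "z": 0.02, "yaw": 0.597}]
[{"x": -0.0422, "y": 0.0135, "z": 0.004, "yaw": 0.119}, {"x": -0.0843, "y": 0.027, "z": 0.008, "yaw": 0.239}, {"x": -0.1265, "y": 0.0405, "z": 0.012, "yaw": 0.358}, {"x": -0.1686, "y": 0.054, "z": 0.016, "yaw": 0.478}, {"x": -0.2108, "y": 0.0675, "z": 0.02, "yaw": 0.597}]
[{"x": -0.0273, "y": 0.0349, "z": 0.004, "yaw": 0.119}, {"x": -0.0545, "y": 0.0697, "z": 0.008, "yaw": 0.239}, {"x": -0.0818, "y": 0.1046, "z": 0.012, "yaw": 0.358}, {"x": -0.109, "y": 0.1395, "z": 0.016, "yaw": 0.478}, {"x": -0.1363, "y": 0.1743, "z": 0.02, "yaw": 0.597}]
[{"x": -0.0175, "y": 0.0174, "z": 0.004, "yaw": 0.116}, {"x": -0.0349, "y": 0.0347, "z": 0.008, "yaw": 0.232}, {"x": -0.0524, "y": 0.0521, "z": 0.012, "yaw": 0.348}, {"x": -0.0698, "y": 0.0694, "z": 0.016, "yaw": 0.464}, {"x": -0.0873, "y": 0.0868, "z": 0.02, "yaw": 0.58}]
```

>>> {"fn": "move_arm", "kwargs": {
  "plan": [
    {"x": -0.03,"y": -0.007,"z": 0.002,"yaw": 0.07,"fingers": 0},
    {"x": -0.06,"y": -0.013,"z": 0.004,"yaw": 0.15,"fingers": 0},
    {"x": -0.09,"y": -0.022,"z": 0.006,"yaw": 0.22,"fingers": 0},
    {"x": -0.12,"y": -0.032,"z": 0.008,"yaw": 0.3,"fingers": 0},
    {"x": -0.165,"y": -0.05,"z": 0.012,"yaw": 0.44,"fingers": 0}
  ]
}}

```text
time: 0.6
eef_pos: [0.3153, 0.5641, 0.2189]
tcp_rot: [0.34, 0.94, 0.0, -0.0]
contact_force: [1.1, 0.2, -0.7]
opening: 1.002
finger_force: 0.0
```

>>> {"fn": "move_arm", "kwargs": {
  "plan": [
    {"x": -0.048,"y": -0.003,"z": 0.004,"yaw": 0.14,"fingers": 0},
    {"x": -0.095,"y": -0.01,"z": 0.008,"yaw": 0.29,"fingers": 0},
    {"x": -0.14,"y": -0.02,"z": 0.012,"yaw": 0.43,"fingers": 0},
    {"x": -0.185,"y": -0.035,"z": 0.016,"yaw": 0.57,"fingers": 0},
    {"x": -0.23,"y": -0.05,"z": 0.02,"yaw": 0.71,"fingers": 0}
  ]
}}

```text
time: 1.1
eef_pos: [0.4612, 0.3771, 0.1986]
tcp_rot: [0.647, 0.762, -0.0, -0.0]
contact_force: [0.2, 0.5, -0.3]
opening: 0.996
finger_force: 0.0
```

>>> {"fn": "move_arm", "kwargs": {
  "plan": [
    {"x": -0.048,"y": 0.008,"z": 0.004,"yaw": 0.14,"fingers": 0},
    {"x": -0.095,"y": 0.016,"z": 0.008,"yaw": 0.29,"fingers": 0},
    {"x": -0.14,"y": 0.028,"z": 0.012,"yaw": 0.43,"fingers": 0},
    {"x": -0.185,"y": 0.036,"z": 0.016,"yaw": 0.57,"fingers": 0},
    {"x": -0.23,"y": 0.04,"z": 0.02,"yaw": 0.71,"fingers": 0}
  ]
}}

```text
time: 1.6
eef_pos: [0.5391, 0.1571, 0.1788]
tcp_rot: [0.872, 0.49, -0.0, -0.0]
contact_force: [0.8, -0.2, 0.4]
opening: 1.0
finger_force: 0.0
```

```bash
sed -i 's/-(p\[3\]-o\[3\])),3)})/-(p[3]-o[3])),3)})/' pl.py
python3 -c "
from g import *
go((.54,-.15,.15,.5),(.505,-.268,.13,-.08))"
```

```text
[0.5391 0.1571 0.1788 1.0239] 1.6 [0.1  0.09 1.91 0.   1.15 0.65] [ 0.8 -0.2  0.4] 1.0
[{"x": -0.0374, "y": 0.0229, "z": 0.0041, "yaw": 0.075}, {"x": -0.0748, "y": 0.0458, "z": 0.0082, "yaw": 0.15}, {"x": -0.1122, "y": 0.0688, "z": 0.0123, "yaw": 0.225}, {"x": -0.1496, "y": 0.0917, "z": 0.0165, "yaw": 0.299}, {"x": -0.187, "y": 0.1146, "z": 0.0206, "yaw": 0.374}]
[{"x": -0.0264, "y": 0.035, "z": 0.0041, "yaw": 0.075}, {"x": -0.0529, "y": 0.07, "z": 0.0082, "yaw": 0.15}, {"x": -0.0727, "y": 0.0846, "z": 0.0122, "yaw": 0.266}, {"x": -0.0926, "y": 0.0991, "z": 0.0162, "yaw": 0.382}, {"x": -0.1124, "y": 0.1137, "z": 0.0202, "yaw": 0.498}]
[{"x": -0.0105, "y": 0.0223, "z": 0.004, "yaw": 0.116}, {"x": -0.021, "y": 0.0445, "z": 0.008, "yaw": 0.232}]
```

>>> {"fn": "move_arm", "kwargs": {
  "plan": [
    {"x": -0.037,"y": 0.023,"z": 0.004,"yaw": 0.075,"fingers": 0},
    {"x": -0.075,"y": 0.046,"z": 0.008,"yaw": 0.15,"fingers": 0},
    {"x": -0.112,"y": 0.069,"z": 0.012,"yaw": 0.225,"fingers": 0},
    {"x": -0.15,"y": 0.092,"z": 0.016,"yaw": 0.3,"fingers": 0},
    {"x": -0.187,"y": 0.115,"z": 0.02,"yaw": 0.374,"fingers": 0}
  ]
}}

```text
time: 2.1
eef_pos: [0.5405, -0.0622, 0.1588]
tcp_rot: [0.947, 0.321, -0.0, -0.0]
contact_force: [-0.2, 1.4, 0.1]
opening: 1.0
finger_force: 0.0
```

>>> {"fn": "move_arm", "kwargs": {
  "plan": [
    {"x": -0.026,"y": 0.035,"z": 0.004,"yaw": 0.075,"fingers": 0},
    {"x": -0.053,"y": 0.07,"z": 0.008,"yaw": 0.15,"fingers": 0},
    {"x": -0.073,"y": 0.085,"z": 0.012,"yaw": 0.266,"fingers": 0},
    {"x": -0.093,"y": 0.099,"z": 0.016,"yaw": 0.382,"fingers": 0},
    {"x": -0.112,"y": 0.114,"z": 0.02,"yaw": 0.498,"fingers": 0}
  ]
}}

```text
time: 2.6
eef_pos: [0.521, -0.2202, 0.1385]
tcp_rot: [0.997, 0.076, -0.001, -0.0]
contact_force: [-0.6, 0.7, -0.2]
opening: 0.999
finger_force: 0.0
```

>>> {"fn": "move_arm", "kwargs": {
  "plan": [
    {"x": -0.01,"y": 0.022,"z": 0.004,"yaw": 0.116,"fingers": 0},
    {"x": -0.021,"y": 0.0445,"z": 0.008,"yaw": 0.232,"fingers": 0},
    {"x": -0.021,"y": 0.0445,"z": 0.008,"yaw": 0.232,"fingers": 0}
  ]
}}

```text
time: 2.9
eef_pos: [0.5069, -0.2684, 0.1303]
tcp_rot: [0.999, -0.039, -0.001, -0.0]
contact_force: [0.5, 1.0, 0.6]
opening: 0.999
finger_force: 0.0
```

```bash
python3 -c "
from g import *
go((.505,-.268,.05,-.08),(.505,-.268,.009,-.08,3),vmax=.03)"
```

```text
[ 0.5069 -0.2684  0.1303 -0.0783] 2.9 [-0.66  0.17  1.91 -0.    1.06  0.99] [0.5 1.  0.6] 0.999
[{"x": -0.0006, "y": -0.0001, "z": 0.0268, "yaw": 0.001}, {"x": -0.0013, "y": -0.0002, "z": 0.0535, "yaw": 0.001}, {"x": -0.0019, "y": -0.0003, "z": 0.0803, "yaw": 0.002}, {"x": -0.0019, "y": -0.0003, "z": 0.094, "yaw": 0.002}, {"x": -0.0019, "y": -0.0003, "z": 0.1077, "yaw": 0.002}]
[{"x": 0.0, "y": 0.0, "z": 0.0137, "yaw": -0.0}]
```

>>> {"fn": "move_arm", "kwargs": {
  "plan": [
    {"x": -0.001,"y": 0,"z": 0.027,"yaw": 0,"fingers": 0},
    {"x": -0.002,"y": 0,"z": 0.055,"yaw": 0,"fingers": 0},
    {"x": -0.002,"y": 0,"z": 0.08,"yaw": 0,"fingers": 0},
    {"x": -0.002,"y": 0,"z": 0.1,"yaw": 0,"fingers": 0},
    {"x": -0.002,"y": 0,"z": 0.11,"yaw": 0,"fingers": 0}
  ]
}}

```text
time: 3.4
eef_pos: [0.505, -0.2645, 0.019]
tcp_rot: [0.999, -0.036, -0.002, -0.001]
contact_force: [0.8, 0.2, 0.3]
opening: 0.999
finger_force: 0.0
```

>>> {"fn": "move_arm", "kwargs": {
  "plan": [
    {"x": 0,"y": 0,"z": 0.006,"yaw": 0,"fingers": 0},
    {"x": 0,"y": 0,"z": 0.011,"yaw": 0,"fingers": 0},
    {"x": 0,"y": 0,"z": 0.011,"yaw": 0,"fingers": 0.2},
    {"x": 0,"y": 0,"z": 0.011,"yaw": 0,"fingers": 0.5},
    {"x": 0,"y": 0,"z": 0.011,"yaw": 0,"fingers": 0.6}
  ],
  "force": 40
}}

```text
time: 3.9
eef_pos: [0.5068, -0.2666, 0.0115]
tcp_rot: [0.999, -0.037, 0.001, 0.0]
contact_force: [0.4, 1.1, 2.0]
opening: 0.647
finger_force: 46.1
```

>>> {"fn": "move_arm", "kwargs": {
  "plan": [
    {"x": 0,"y": 0,"z": 0,"yaw": 0,"fingers": 1},
    {"x": 0,"y": 0,"z": 0,"yaw": 0,"fingers": 1},
    {"x": 0,"y": 0,"z": 0,"yaw": 0,"fingers": 1}
  ],
  "force": 40
}}

```text
time: 4.2
eef_pos: [0.5068, -0.2665, 0.0115]
tcp_rot: [0.999, -0.037, 0.001, 0.0]
contact_force: [0.2, 2.3, 4.4]
opening: 0.647
finger_force: 46.4
```

>>> {"fn": "move_arm", "kwargs": {
  "plan": [
    {"x": 0,"y": 0,"z": -0.01,"yaw": 0,"fingers": 1},
    {"x": 0,"y": 0,"z": -0.025,"yaw": 0,"fingers": 1},
    {"x": 0,"y": 0,"z": -0.045,"yaw": 0,"fingers": 1},
    {"x": 0,"y": 0,"z": -0.065,"yaw": 0,"fingers": 1},
    {"x": 0,"y": 0,"z": -0.08,"yaw": 0,"fingers": 1}
  ],
  "force": 50
}}

```text
time: 4.7
eef_pos: [0.506, -0.2664, 0.0917]
tcp_rot: [0.999, -0.037, 0.0, 0.0]
contact_force: [-0.3, -1.0, -5.0]
opening: 0.649
finger_force: 55.9
```

```bash
python3 - <<'E'
from h import *
import cv2
from g import *
# rails, from tc crop, z=.028
t=lambda x,y:(185+(x-360)/4,240+y/4)
L=[onz("top",t(*p),.028)[:2] for p in((507,283),(655,266))]
E=[onz("top",t(*p),.028)[:2] for p in((490,113),(507,283))]
F=[onz("top",t(*p),.028)[:2] for p in((524,140),(532,245),(640,237),(532,247))]
print(L,E,F)
for a,b in(L,E,F[:2],F[2:]): print(np.arctan2(*(b-a)[::-1]))
go((.505,-.22,.1,.2),(.52,-.08,.1,1.2),(.512,.019,.1,1.70),vmax=.04)
E
```

```text
[array([0.438 , 0.1933]), array([0.449 , 0.1116])] [array([0.5326, 0.2074]), array([0.438 , 0.1933])] [array([0.5177, 0.1876]), array([0.4592, 0.1804]), array([0.4648, 0.1206]), array([0.4581, 0.1804])]
-1.4371336127386374
-2.9937258670345197
-3.0194388094928044
1.6827150801630368
[ 0.506  -0.2664  0.0917 -0.0742] 4.7 [-0.66  0.22  1.93 -0.    0.99  0.98] [-0.3 -1.  -5. ] 0.649
[{"x": -0.0022, "y": -0.0231, "z": -0.0042, "yaw": -0.137}, {"x": -0.0044, "y": -0.0462, "z": -0.0083, "yaw": -0.274}, {"x": -0.0039, "y": -0.0638, "z": -0.0083, "yaw": -0.399}, {"x": -0.0033, "y": -0.0814, "z": -0.0083, "yaw": -0.524}, {"x": -0.0027, "y": -0.099, "z": -0.0083, "yaw": -0.649}]
[{"x": 0.0111, "y": -0.0137, "z": -0.0, "yaw": -0.125}, {"x": 0.0222, "y": -0.0273, "z": -0.0, "yaw": -0.25}, {"x": 0.0333, "y": -0.041, "z": -0.0, "yaw": -0.375}, {"x": 0.0444, "y": -0.0547, "z": -0.0, "yaw": -0.5}, {"x": 0.0555, "y": -0.0683, "z": -0.0, "yaw": -0.625}]
[{"x": 0.0223, "y": -0.0108, "z": -0.0, "yaw": -0.125}, {"x": 0.0447, "y": -0.0217, "z": -0.0, "yaw": -0.25}, {"x": 0.067, "y": -0.0325, "z": -0.0, "yaw": -0.375}, {"x": 0.0894, "y": -0.0433, "z": -0.0, "yaw": -0.5}]
```

>>> {"fn": "move_arm", "kwargs": {
  "plan": [
    {"x": -0.002,"y": -0.023,"z": -0.004,"yaw": -0.137,"fingers": 1},
    {"x": -0.004,"y": -0.046,"z": -0.008,"yaw": -0.274,"fingers": 1},
    {"x": -0.004,"y": -0.064,"z": -0.008,"yaw": -0.4,"fingers": 1},
    {"x": -0.003,"y": -0.081,"z": -0.008,"yaw": -0.524,"fingers": 1},
    {"x": -0.003,"y": -0.099,"z": -0.008,"yaw": -0.65,"fingers": 1}
  ]
}}

```text
time: 5.2
eef_pos: [0.51, -0.1666, 0.0984]
tcp_rot: [0.958, 0.286, -0.0, -0.0]
contact_force: [-0.2, 0.3, -4.2]
opening: 0.644
finger_force: 55.8
```

>>> {"fn": "move_arm", "kwargs": {
  "plan": [
    {"x": 0.011,"y": -0.014,"z": 0,"yaw": -0.125,"fingers": 1},
    {"x": 0.022,"y": -0.027,"z": 0,"yaw": -0.25,"fingers": 1},
    {"x": 0.033,"y": -0.041,"z": 0,"yaw": -0.375,"fingers": 1},
    {"x": 0.044,"y": -0.055,"z": 0,"yaw": -0.5,"fingers": 1},
    {"x": 0.0555,"y": -0.068,"z": 0,"yaw": -0.625,"fingers": 1}
  ]
}}

```text
time: 5.7
eef_pos: [0.5193, -0.0792, 0.0982]
tcp_rot: [0.824, 0.567, -0.0, -0.0]
contact_force: [0.1, 0.6, -5.4]
opening: 0.639
finger_force: 55.8
```

>>> {"fn": "move_arm", "kwargs": {
  "plan": [
    {"x": 0.022,"y": -0.011,"z": 0,"yaw": -0.125,"fingers": 1},
    {"x": 0.045,"y": -0.022,"z": 0,"yaw": -0.25,"fingers": 1},
    {"x": 0.067,"y": -0.0325,"z": 0,"yaw": -0.375,"fingers": 1},
    {"x": 0.089,"y": -0.043,"z": 0,"yaw": -0.5,"fingers": 1},
    {"x": 0.089,"y": -0.043,"z": 0,"yaw": -0.5,"fingers": 1}
  ]
}}

```text
time: 6.2
eef_pos: [0.5108, 0.0208, 0.098]
tcp_rot: [0.658, 0.753, -0.0, -0.001]
contact_force: [0.2, -0.3, -5.5]
opening: 0.643
finger_force: 55.9
```

```bash
python3 - <<'E'
from h import *
import cv2
from g import *
for n in("top","side"): cv2.imwrite(f"pics/{n}1.png",ctrl.read_camera(n)[:,:,::-1])
t=cv2.imread("pics/top1.png")[220:345,200:390];s=cv2.imread("pics/side1.png")[190:340,200:400]
t=cv2.resize(t,None,fx=4,fy=4,interpolation=2);s=cv2.resize(s,None,fx=4,fy=4,interpolation=2)
cv2.imwrite("pics/t1.png",np.clip(t*1.6,0,255));cv2.imwrite("pics/s1.png",np.clip(s*1.6,0,255))
go((.512,.019,.03,1.70))
E
```

```text
[0.5117 0.0187 0.0983 1.7011] 6.3 [-0.16  0.08  2.07 -0.    0.98 -0.29] [ 0.4  0.  -5.3] 0.646
[{"x": 0.0001, "y": 0.0002, "z": 0.0342, "yaw": 0.001}, {"x": 0.0003, "y": 0.0004, "z": 0.0683, "yaw": 0.001}][ WARN:0@2.908] global loadsave.cpp:1063 imwrite_ Unsupported depth image for selected encoder is fallbacked to CV_8U.
```

View pics/s1.png

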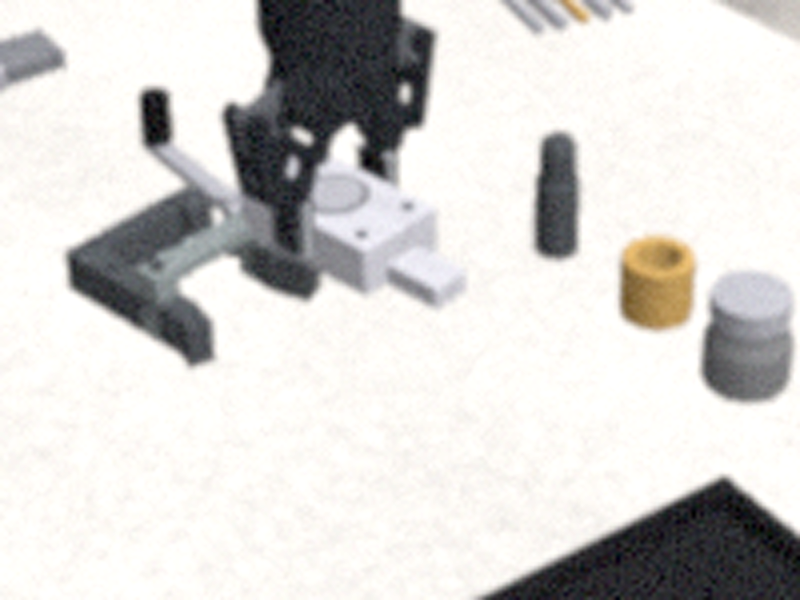

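The side view shows the insert held level with its tang to the right at (430,275) in the crop, in front of the clamp mouth. Lowering it now.

>>> {"fn": "move_arm", "kwargs": {
  "plan": [
    {"x": 0,"y": 0,"z": 0.03,"yaw": 0,"fingers": 1},
    {"x": 0,"y": 0,"z": 0.06,"yaw": 0,"fingers": 1},
    {"x": 0,"y": 0,"z": 0.08,"yaw": 0,"fingers": 1},
    {"x": 0,"y": 0,"z": 0.088,"yaw": 0,"fingers": 1},
    {"x": 0,"y": 0,"z": 0.09,"yaw": 0,"fingers": 1}
  ]
}}

```text
time: 6.8
eef_pos: [0.5116, 0.0177, 0.0075]
tcp_rot: [0.66, 0.751, -0.001, -0.001]
contact_force: [-0.7, 0.3, -4.8]
opening: 0.643
finger_force: 55.7
```

>>> {"fn": "move_arm", "kwargs": {
  "plan": [
    {"x": 0,"y": 0,"z": 0.002,"yaw": 0,"fingers": 1},
    {"x": 0,"y": 0,"z": 0.003,"yaw": 0,"fingers": 1},
    {"x": 0,"y": 0,"z": 0.004,"yaw": 0,"fingers": 1},
    {"x": 0,"y": 0,"z": 0.004,"yaw": 0,"fingers": 1}
  ]
}}

```text
time: 7.2
eef_pos: [0.5126, 0.0184, 0.005]
tcp_rot: [0.66, 0.752, 0.0, 0.001]
contact_force: [-0.7, 0.3, -5.1]
opening: 0.65
finger_force: 55.7
```

>>> {"fn": "move_arm", "kwargs": {
  "plan": [
    {"x": 0,"y": 0,"z": 0.001,"yaw": 0,"fingers": 1},
    {"x": 0,"y": 0,"z": 0.002,"yaw": 0,"fingers": 1},
    {"x": 0,"y": 0,"z": 0.002,"yaw": 0,"fingers": 1}
  ]
}}

```text
time: 7.5
eef_pos: [0.5125, 0.0184, 0.0035]
tcp_rot: [0.66, 0.752, -0.0, -0.0]
contact_force: [-3.2, 0.6, 5.7]
opening: 0.645
finger_force: 56.9
```

>>> {"fn": "move_arm", "kwargs": {
  "plan": [
    {"x": 0,"y": 0,"z": 0,"yaw": 0,"fingers": 0.2},
    {"x": 0,"y": 0,"z": 0,"yaw": 0,"fingers": 0},
    {"x": 0,"y": 0,"z": 0,"yaw": 0,"fingers": 0},
    {"x": 0,"y": 0,"z": 0,"yaw": 0,"fingers": 0},
    {"x": 0,"y": 0,"z": -0.01,"yaw": 0,"fingers": 0}
  ]
}}

```text
time: 8.0
eef_pos: [0.5109, 0.0186, 0.0114]
tcp_rot: [0.66, 0.752, -0.001, -0.001]
contact_force: [0.3, 0.1, 0.3]
opening: 0.999
finger_force: 0.0
```

>>> {"fn": "move_arm", "kwargs": {
  "plan": [
    {"x": 0,"y": 0,"z": -0.04,"yaw": 0,"fingers": 0},
    {"x": -0.03,"y": 0,"z": -0.07,"yaw": 0,"fingers": 0},
    {"x": -0.07,"y": 0,"z": -0.08,"yaw": 0,"fingers": 0},
    {"x": -0.12,"y": 0,"z": -0.08,"yaw": 0,"fingers": 0},
    {"x": -0.17,"y": 0,"z": -0.08,"yaw": 0,"fingers": 0}
  ]
}}

```text
time: 8.5
eef_pos: [0.5349, -0.1518, 0.0943]
tcp_rot: [0.659, 0.752, 0.0, 0.002]
contact_force: [0.8, 0.8, -0.8]
opening: 1.0
finger_force: 0.0
```

```bash
python3 - <<'E'
from h import *
import cv2
from g import *
for n in("top","side"): cv2.imwrite(f"pics/{n}2.png",ctrl.read_camera(n)[:,:,::-1])
t=cv2.imread("pics/top2.png")[235:335,185:385];s=cv2.imread("pics/side2.png")[200:320,200:400]
t=cv2.resize(t,None,fx=4,fy=4,interpolation=2);s=cv2.resize(s,None,fx=4,fy=4,interpolation=2)
cv2.imwrite("pics/t2.png",cv2.convertScaleAbs(t,alpha=1.6));cv2.imwrite("pics/s2.png",cv2.convertScaleAbs(s,alpha=1.6))
print(cur())
E
```

```text
([np.float64(0.5356724703532353), np.float64(-0.1558505424584614), np.float64(0.09440223204151278), 1.6951280790029166], {'time': 8.6, 'qpos': array([-0.4644,  0.1832,  1.9702, -0.0015,  0.983 , -0.5879]), 'dq': array([ 0.0732, -0.0166,  0.0566,  0.0469,  0.0334,  0.0488]), 'joint_efforts': array([ -1.2935, -31.63  , -25.0808,  -0.1668,  -0.0825,  -0.1875]), 'eef_pos': array([ 0.5357, -0.1559,  0.0944]), 'tcp_rot': array([0.6618, 0.7497, 0.0001, 0.0027]), 'contact_force': array([0.4429, 0.9184, 0.1232]), 'wrist_torque': array([0.0009, 0.0139, 0.0172]), 'finger_force': 0.0, 'opening': 1.0011282590452528})
```

View pics/t2.png

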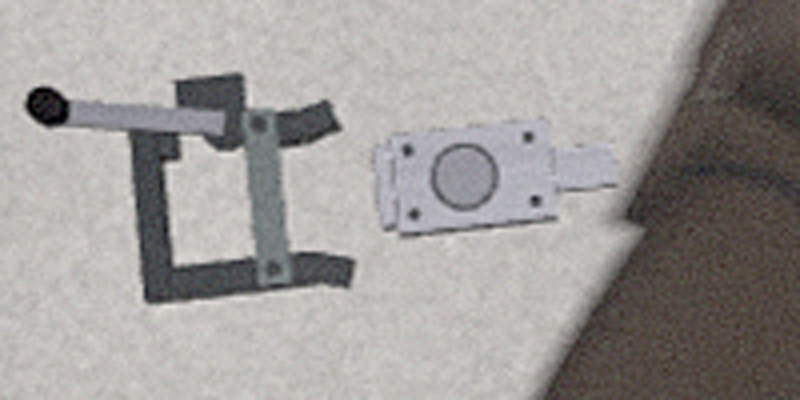

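View pics/s2.png

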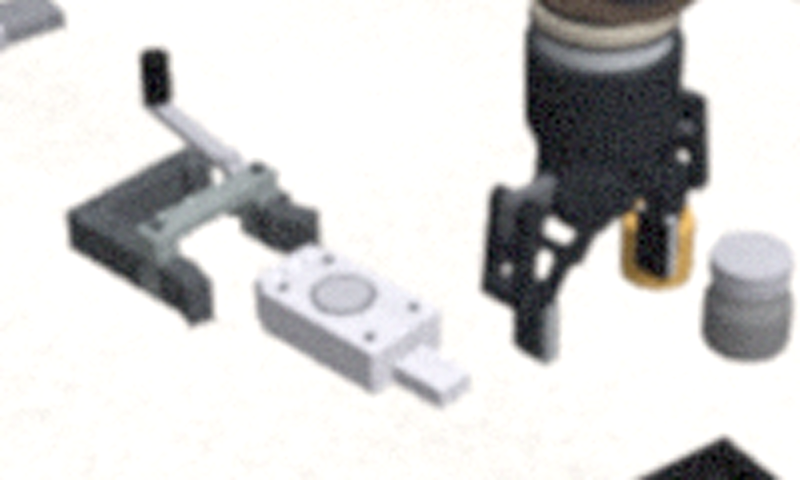

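The insert stands alone on the bench: cavity at (465,176) and holes at (407,150), (413,215), (528,137), (535,201) in the top crop. The bridge screws are at (258,122) and (275,269).

```bash
python3 - <<'E'
from h import *
t=lambda x,y:(185+x/4,235+y/4);s=lambda x,y:(200+x/4,200+y/4)
T=[(407,150),(413,215),(528,137),(535,201),(465,176)];S=[(328,259),(283,287),(414,306),(369,336),(343,293)]
X=np.array([tri(t(*a),s(*b)) for a,b in zip(T,S)]);print(X)
H=np.array([onz("top",t(*a),.030)[:2] for a in T]);G=np.array([onz("side",s(*b),.030)[:2] for b in S])
for Q in(H,G):
    d=(Q[0]+Q[1]-Q[2]-Q[3])/2;print("insert c",Q[4],Q[:4].mean(0),"yaw",np.arctan2(d[1],d[0]))
b=np.array([onz("top",t(*a),.046)[:2] for a in((258,122),(275,269))]);y=b[1]-b[0];th=np.arctan2(y[1],y[0])-np.pi/2+2*np.pi
L=np.array([onz("top",t(*a),.028)[:2] for a in((145,301),(330,283))]);L2=np.array([onz("top",t(*a),.028)[:2] for a in((132,135),(145,301))]);L3=np.array([onz("top",t(*a),.028)[:2] for a in((163,160),(172,267))])
for q in(L,L2,L3): print("edge",np.arctan2(*(q[1]-q[0])[::-1]))
for th in(th,1.70):
    cx=np.array([np.cos(th),np.sin(th)]);o=b.mean(0)+.01*cx;print("clamp o",o,th,"ins in clamp(top)",(H[4]-o)@cx,(H[4]-o)@[-cx[1],cx[0]])
print("tang end mid",[onz("top",t(*a),.014) for a in((612,147),(618,187))])
E
```

```text
[[ 0.5264  0.051   0.0312]
 [ 0.4904  0.0465  0.0311]
 [ 0.535  -0.0166  0.0318]
 [ 0.4992 -0.0212  0.0314]
 [ 0.5121  0.0183  0.0323]]
insert c [0.5119 0.0187] [0.5121 0.0154] yaw 1.701634463736616
insert c [0.5145 0.0204] [0.5146 0.016 ] yaw 1.702700870501714
edge -1.4544843169807702
edge -3.015108295240083
edge -3.0115678816231624
clamp o [0.4959 0.1374] 1.7243648422462847 ins in clamp(top) -0.11974389320801336 0.0024124207797247966
clamp o [0.4962 0.1374] 1.7 ins in clamp(top) -0.11977009276953851 -0.00026192334222019495
tang end mid [array([ 0.5317, -0.064 ,  0.014 ]), array([ 0.509 , -0.0676,  0.014 ])]
```

```bash
python3 -c "
from g import *
go((.522,-.051,.06,1.701),(.522,-.051,.004,1.701,3),vmax=.04)"
```

```text
[ 0.5357 -0.1559  0.0944  1.6951] 8.6 [-0.46  0.18  1.97 -0.    0.98 -0.59] [0.4 0.9 0.1] 1.001
[{"x": 0.0352, "y": -0.0002, "z": 0.0115, "yaw": -0.002}, {"x": 0.0705, "y": -0.0004, "z": 0.0229, "yaw": -0.004}, {"x": 0.1057, "y": -0.0006, "z": 0.0344, "yaw": -0.006}, {"x": 0.1057, "y": -0.0006, "z": 0.0531, "yaw": -0.006}, {"x": 0.1057, "y": -0.0006, "z": 0.0717, "yaw": -0.006}]
[{"x": -0.0, "y": -0.0, "z": 0.0187, "yaw": -0.0}]
```

>>> {"fn": "move_arm", "kwargs": {
  "plan": [
    {"x": 0.035,"y": 0,"z": 0.01,"yaw": 0,"fingers": 0},
    {"x": 0.07,"y": 0,"z": 0.02,"yaw": 0,"fingers": 0},
    {"x": 0.1,"y": 0,"z": 0.03,"yaw": 0,"fingers": 0},
    {"x": 0.1,"y": 0,"z": 0.05,"yaw": 0,"fingers": 0},
    {"x": 0.1,"y": 0,"z": 0.07,"yaw": 0,"fingers": 0}
  ]
}}

```text
time: 9.1
eef_pos: [0.5212, -0.0493, 0.0226]
tcp_rot: [0.659, 0.752, 0.0, 0.001]
contact_force: [-0.7, -0.1, 0.1]
opening: 1.001
finger_force: 0.0
```

>>> {"fn": "move_arm", "kwargs": {
  "plan": [
    {"x": 0,"y": 0,"z": 0.005,"yaw": 0,"fingers": 0},
    {"x": 0,"y": 0,"z": 0.005,"yaw": 0,"fingers": 0},
    {"x": 0,"y": 0,"z": 0.005,"yaw": 0,"fingers": 0}
  ]
}}

```text
time: 9.4
eef_pos: [0.5218, -0.0511, 0.0183]
tcp_rot: [0.66, 0.752, 0.0, 0.001]
contact_force: [0.4, -0.2, 0.0]
opening: 1.002
finger_force: 0.0
```

>>> {"fn": "move_arm", "kwargs": {
  "plan": [
    {"x": 0,"y": 0,"z": 0.008,"yaw": 0,"fingers": 0},
    {"x": 0,"y": 0,"z": 0.014,"yaw": 0,"fingers": 0},
    {"x": 0,"y": 0,"z": 0.014,"yaw": 0,"fingers": 0.3},
    {"x": 0,"y": 0,"z": 0.014,"yaw": 0,"fingers": 0.6},
    {"x": 0,"y": 0,"z": 0.014,"yaw": 0,"fingers": 0.8}
  ],
  "force": 25
}}

```text
time: 9.9
eef_pos: [0.5213, -0.0511, 0.0034]
tcp_rot: [0.66, 0.752, 0.0, 0.0]
contact_force: [0.0, -0.9, -0.1]
opening: 0.512
finger_force: 0.0
```

>>> {"fn": "move_arm", "kwargs": {
  "plan": [
    {"x": 0,"y": 0,"z": 0,"yaw": 0,"fingers": 1},
    {"x": 0,"y": 0,"z": 0,"yaw": 0,"fingers": 1},
    {"x": 0,"y": 0,"z": 0,"yaw": 0,"fingers": 1}
  ],
  "force": 25
}}

```text
time: 10.2
eef_pos: [0.5216, -0.0511, 0.0037]
tcp_rot: [0.66, 0.752, 0.0, 0.0]
contact_force: [0.3, -0.1, 1.3]
opening: 0.267
finger_force: 27.4
```

>>> {"fn": "move_arm", "kwargs": {
  "plan": [
    {"x": 0.01,"y": 0,"z": 0,"yaw": 0,"fingers": 1},
    {"x": 0.02,"y": 0,"z": 0,"yaw": 0,"fingers": 1},
    {"x": 0.03,"y": 0,"z": 0,"yaw": 0,"fingers": 1},
    {"x": 0.04,"y": 0,"z": 0,"yaw": 0,"fingers": 1},
    {"x": 0.045,"y": 0,"z": 0,"yaw": 0,"fingers": 1}
  ]
}}

```text
time: 10.7
eef_pos: [0.5155, -0.0054, 0.0037]
tcp_rot: [0.659, 0.752, 0.0, 0.0]
contact_force: [0.6, -4.8, 2.0]
opening: 0.271
finger_force: 27.5
```

>>> {"fn": "move_arm", "kwargs": {
  "plan": [
    {"x": 0.008,"y": 0,"z": 0,"yaw": 0,"fingers": 1},
    {"x": 0.016,"y": 0,"z": 0,"yaw": 0,"fingers": 1},
    {"x": 0.024,"y": 0,"z": 0,"yaw": 0,"fingers": 1},
    {"x": 0.032,"y": 0,"z": 0,"yaw": 0,"fingers": 1},
    {"x": 0.035,"y": 0,"z": 0,"yaw": 0,"fingers": 1}
  ]
}}

```text
time: 11.2
eef_pos: [0.511, 0.0289, 0.0037]
tcp_rot: [0.659, 0.752, 0.0, 0.0]
contact_force: [1.0, -5.7, 4.0]
opening: 0.277
finger_force: 27.7
```

>>> {"fn": "move_arm", "kwargs": {
  "plan": [
    {"x": 0.006,"y": 0,"z": 0,"yaw": 0,"fingers": 1},
    {"x": 0.012,"y": 0,"z": 0,"yaw": 0,"fingers": 1},
    {"x": 0.018,"y": 0,"z": 0,"yaw": 0,"fingers": 1},
    {"x": 0.024,"y": 0,"z": 0,"yaw": 0,"fingers": 1},
    {"x": 0.03,"y": 0,"z": 0,"yaw": 0,"fingers": 1}
  ]
}}

```text
time: 11.7
eef_pos: [0.5072, 0.0581, 0.0037]
tcp_rot: [0.66, 0.752, -0.0, 0.0]
contact_force: [1.5, -5.4, 4.0]
opening: 0.272
finger_force: 27.8
```

>>> {"fn": "move_arm", "kwargs": {
  "plan": [
    {"x": 0.002,"y": 0,"z": 0,"yaw": 0,"fingers": 1},
    {"x": 0.004,"y": 0,"z": 0,"yaw": 0,"fingers": 1},
    {"x": 0.006,"y": 0,"z": 0,"yaw": 0,"fingers": 1},
    {"x": 0.007,"y": 0,"z": 0,"yaw": 0,"fingers": 1}
  ]
}}

```text
time: 12.1
eef_pos: [0.5063, 0.0648, 0.0037]
tcp_rot: [0.66, 0.752, -0.0, 0.0]
contact_force: [0.9, -5.9, 4.3]
opening: 0.271
finger_force: 27.8
```

>>> {"fn": "move_arm", "kwargs": {
  "plan": [
    {"x": 0.001,"y": 0,"z": 0,"yaw": 0,"fingers": 1},
    {"x": 0.002,"y": 0,"z": 0,"yaw": 0,"fingers": 1},
    {"x": 0.003,"y": 0,"z": 0,"yaw": 0,"fingers": 1},
    {"x": 0.003,"y": 0,"z": 0,"yaw": 0,"fingers": 1}
  ]
}}

```text
time: 12.5
eef_pos: [0.5059, 0.0677, 0.0037]
tcp_rot: [0.66, 0.752, -0.0, 0.0]
contact_force: [1.1, -5.6, 4.3]
opening: 0.271
finger_force: 27.8
```

>>> {"fn": "move_arm", "kwargs": {
  "plan": [
    {"x": 0.001,"y": 0,"z": 0,"yaw": 0,"fingers": 1},
    {"x": 0.002,"y": 0,"z": 0,"yaw": 0,"fingers": 1},
    {"x": 0.002,"y": 0,"z": 0,"yaw": 0,"fingers": 1}
  ]
}}

```text
time: 12.8
eef_pos: [0.5061, 0.0678, 0.0037]
tcp_rot: [0.659, 0.752, -0.001, 0.002]
contact_force: [1.6, -13.2, 3.3]
opening: 0.272
finger_force: 27.7
```

The stop is felt at 13 N after 119.5 mm of travel, as expected. Releasing and moving to look.

>>> {"fn": "move_arm", "kwargs": {
  "plan": [
    {"x": 0.001,"y": 0,"z": 0,"yaw": 0,"fingers": 1},
    {"x": 0.001,"y": 0,"z": 0,"yaw": 0,"fingers": 1},
    {"x": 0,"y": 0,"z": 0,"yaw": 0,"fingers": 0.5},
    {"x": -0.001,"y": 0,"z": 0,"yaw": 0,"fingers": 0.4},
    {"x": -0.001,"y": 0,"z": 0,"yaw": 0,"fingers": 0.4}
  ]
}}

```text
time: 13.3
eef_pos: [0.5042, 0.0697, 0.0024]
tcp_rot: [0.66, 0.751, -0.0, -0.001]
contact_force: [1.0, 0.4, 0.5]
opening: 0.599
finger_force: 0.0
```

>>> {"fn": "move_arm", "kwargs": {
  "plan": [
    {"x": 0,"y": 0,"z": -0.03,"yaw": 0,"fingers": 0.4},
    {"x": -0.005,"y": 0,"z": -0.07,"yaw": 0,"fingers": 0.4},
    {"x": -0.03,"y": 0,"z": -0.11,"yaw": 0,"fingers": 0.6},
    {"x": -0.07,"y": 0,"z": -0.14,"yaw": 0,"fingers": 0.8},
    {"x": -0.11,"y": 0,"z": -0.15,"yaw": 0,"fingers": 1}
  ]
}}

```text
time: 13.8
eef_pos: [0.5216, -0.0404, 0.1574]
tcp_rot: [0.659, 0.752, 0.002, 0.003]
contact_force: [1.4, -0.2, -0.2]
opening: 0.095
finger_force: 0.0
```

```bash
python3 - <<'E'
from h import *
import cv2
from g import *
for n in("top","side"): cv2.imwrite(f"pics/{n}3.png",ctrl.read_camera(n)[:,:,::-1])
t=cv2.imread("pics/top3.png")[240:330,185:285];s=cv2.imread("pics/side3.png")[200:290,205:305]
f=lambda o:cv2.convertScaleAbs(cv2.resize(o,None,fx=4,fy=4,interpolation=2),alpha=1.6)
cv2.imwrite("pics/ts3.png",np.hstack([f(t),f(s)]))
print(cur()[0])
E
```

```text
[np.float64(0.5216816140534207), np.float64(-0.043234578646298163), np.float64(0.15614779513928273), 1.6969118987936187]
```

View pics/ts3.png

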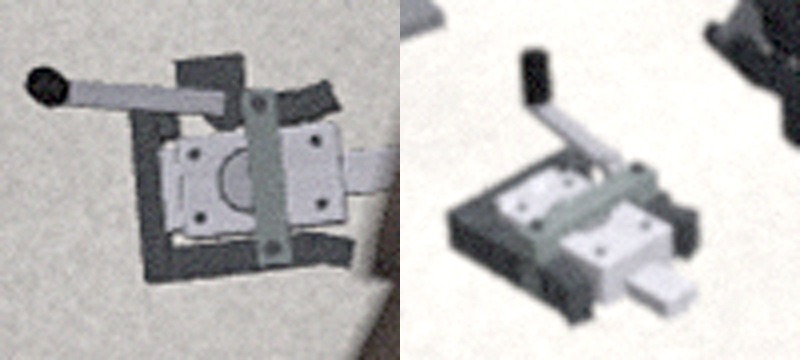

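The insert is at the stop, with its nose edge at (163,185) against the stop in the left half. The lever is still open, with the knob at (46,86). Next, the lever.

```bash
python3 - <<'E'
from h import *
from g import *
for p in((46,86),(48,86)): print(onz("top",(185+p[0]/4,240+p[1]/4),.073))
go((.541,.2475,.125,1.70),vmax=.045)
print("arc")
pv=np.array([.5393,.1635]);a0=np.arctan2(.084,.0017);w=[(*(pv+.085*np.array([np.cos(a0),np.sin(a0)])),.045,1.70)]
for k in range(1,16):
    a=a0-(a0-.11)*k/15;w.append((*(pv+.085*np.array([np.cos(a),np.sin(a)])),.045,1.70+(a-a0)))
rows(w)
E
```

```text
[0.541  0.2462 0.073 ]
[0.541  0.2451 0.073 ]
[ 0.5217 -0.0432  0.1561  1.6969] 13.9 [-0.28  0.03  2.02 -0.    1.1  -0.4 ] [-0.7  1.4 -0.4] -0.0
[{"x": 0.0409, "y": 0.008, "z": 0.0044, "yaw": -0.0}, {"x": 0.0817, "y": 0.0159, "z": 0.0089, "yaw": -0.001}, {"x": 0.1226, "y": 0.0239, "z": 0.0133, "yaw": -0.001}, {"x": 0.1634, "y": 0.0318, "z": 0.0178, "yaw": -0.002}, {"x": 0.2043, "y": 0.0398, "z": 0.0222, "yaw": -0.002}]
[{"x": 0.0408, "y": 0.0081, "z": 0.0044, "yaw": -0.0}, {"x": 0.0817, "y": 0.0161, "z": 0.0089, "yaw": -0.001}]
arc
[{"x": -0.0016, "y": 0.008, "z": -0.0, "yaw": 0.096}, {"x": -0.004, "y": 0.0158, "z": -0.0, "yaw": 0.192}, {"x": -0.0071, "y": 0.0234, "z": -0.0, "yaw": 0.288}, {"x": -0.0109, "y": 0.0306, "z": -0.0, "yaw": 0.384}, {"x": -0.0154, "y": 0.0374, "z": -0.0, "yaw": 0.48}]
[{"x": -0.0016, "y": 0.008, "z": -0.0, "yaw": 0.096}, {"x": -0.004, "y": 0.0158, "z": -0.0, "yaw": 0.192}, {"x": -0.0071, "y": 0.0234, "z": -0.0, "yaw": 0.288}, {"x": -0.0109, "y": 0.0306, "z": -0.0, "yaw": 0.384}, {"x": -0.0154, "y": 0.0374, "z": -0.0, "yaw": 0.48}]
[{"x": -0.0016, "y": 0.008, "z": -0.0, "yaw": 0.096}, {"x": -0.004, "y": 0.0158, "z": -0.0, "yaw": 0.192}, {"x": -0.0071, "y": 0.0234, "z": -0.0, "yaw": 0.288}, {"x": -0.0109, "y": 0.0306, "z": -0.0, "yaw": 0.384}, {"x": -0.0154, "y": 0.0374, "z": -0.0, "yaw": 0.48}]
```

>>> {"fn": "move_arm", "kwargs": {
  "plan": [
    {"x": 0.04,"y": 0.008,"z": 0.004,"yaw": 0,"fingers": 0.5},
    {"x": 0.08,"y": 0.016,"z": 0.009,"yaw": 0,"fingers": 0},
    {"x": 0.12,"y": 0.024,"z": 0.013,"yaw": 0,"fingers": 0},
    {"x": 0.16,"y": 0.032,"z": 0.018,"yaw": 0,"fingers": 0},
    {"x": 0.2,"y": 0.04,"z": 0.022,"yaw": 0,"fingers": 0}
  ]
}}

```text
time: 14.4
eef_pos: [0.5316, 0.1662, 0.1297]
tcp_rot: [0.659, 0.752, -0.001, -0.002]
contact_force: [0.5, -0.9, -0.2]
opening: 0.848
finger_force: 0.0
```

>>> {"fn": "move_arm", "kwargs": {
  "plan": [
    {"x": 0.04,"y": 0.008,"z": 0.004,"yaw": 0,"fingers": 0},
    {"x": 0.08,"y": 0.016,"z": 0.009,"yaw": 0,"fingers": 0},
    {"x": 0.085,"y": 0.016,"z": 0.009,"yaw": 0,"fingers": 0},
    {"x": 0.085,"y": 0.016,"z": 0.009,"yaw": 0,"fingers": 0},
    {"x": 0.085,"y": 0.016,"z": 0.009,"yaw": 0,"fingers": 0}
  ]
}}

```text
time: 14.9
eef_pos: [0.5374, 0.2496, 0.1215]
tcp_rot: [0.66, 0.752, -0.001, -0.001]
contact_force: [1.0, -0.2, -0.8]
opening: 1.0
finger_force: 0.0
```

```bash
python3 -c "
from g import *
go((.541,.2475,.046,1.70),vmax=.03)"
```

```text
[0.5374 0.2496 0.1215 1.7012] 14.9 [ 0.26  0.22  1.87 -0.    1.05  0.13] [ 1.  -0.2 -0.8] 1.0
[{"x": -0.0008, "y": 0.0011, "z": 0.0252, "yaw": 0.0}, {"x": -0.0017, "y": 0.0022, "z": 0.0504, "yaw": 0.001}, {"x": -0.0025, "y": 0.0033, "z": 0.0755, "yaw": 0.001}]
```

>>> {"fn": "move_arm", "kwargs": {
  "plan": [
    {"x": -0.001,"y": 0.001,"z": 0.025,"yaw": 0,"fingers": 0},
    {"x": -0.002,"y": 0.002,"z": 0.05,"yaw": 0,"fingers": 0},
    {"x": -0.0025,"y": 0.003,"z": 0.068,"yaw": 0,"fingers": 0},
    {"x": -0.0025,"y": 0.003,"z": 0.0745,"yaw": 0,"fingers": 0},
    {"x": -0.0025,"y": 0.003,"z": 0.0745,"yaw": 0,"fingers": 0.4}
  ],
  "force": 30
}}

```text
time: 15.4
eef_pos: [0.5409, 0.2464, 0.0469]
tcp_rot: [0.66, 0.751, -0.001, -0.001]
contact_force: [-0.4, -0.4, -0.2]
opening: 0.856
finger_force: 0.0
```

>>> {"fn": "move_arm", "kwargs": {
  "plan": [
    {"x": 0,"y": 0,"z": 0,"yaw": 0,"fingers": 0.7},
    {"x": 0,"y": 0,"z": 0,"yaw": 0,"fingers": 1},
    {"x": 0,"y": 0,"z": 0,"yaw": 0,"fingers": 1},
    {"x": 0,"y": 0,"z": 0,"yaw": 0,"fingers": 1}
  ]
}}

```text
time: 15.8
eef_pos: [0.5424, 0.248, 0.049]
tcp_rot: [0.66, 0.752, 0.001, 0.001]
contact_force: [0.0, 1.0, 2.0]
opening: 0.222
finger_force: 29.2
```

>>> {"fn": "move_arm", "kwargs": {
  "plan": [
    {"x": -0.0016,"y": 0.008,"z": 0,"yaw": 0.096,"fingers": 1},
    {"x": -0.004,"y": 0.0158,"z": 0,"yaw": 0.192,"fingers": 1},
    {"x": -0.0071,"y": 0.0234,"z": 0,"yaw": 0.288,"fingers": 1},
    {"x": -0.011,"y": 0.0306,"z": 0,"yaw": 0.384,"fingers": 1},
    {"x": -0.0154,"y": 0.0374,"z": 0,"yaw": 0.48,"fingers": 1}
  ]
}}

```text
time: 16.3
eef_pos: [0.5808, 0.237, 0.049]
tcp_rot: [0.82, 0.572, -0.001, 0.0]
contact_force: [-3.9, -1.7, 5.2]
opening: 0.223
finger_force: 29.6
```

>>> {"fn": "move_arm", "kwargs": {
  "plan": [
    {"x": -0.0016,"y": 0.008,"z": 0,"yaw": 0.096,"fingers": 1},
    {"x": -0.004,"y": 0.0158,"z": 0,"yaw": 0.192,"fingers": 1},
    {"x": -0.0071,"y": 0.0234,"z": 0,"yaw": 0.288,"fingers": 1},
    {"x": -0.011,"y": 0.0306,"z": 0,"yaw": 0.384,"fingers": 1},
    {"x": -0.0154,"y": 0.0374,"z": 0,"yaw": 0.48,"fingers": 1}
  ]
}}

```text
time: 16.8
eef_pos: [0.6093, 0.2097, 0.0489]
tcp_rot: [0.933, 0.36, -0.002, -0.0]
contact_force: [-7.4, -2.3, 8.5]
opening: 0.22
finger_force: 29.9
```

```bash
python3 - <<'E'
from g import *
c,s=cur();pv=np.array([.5397,.1635]);d=np.array(c[:2])-pv;print(c,s["contact_force"],s["opening"],np.hypot(*d),np.arctan2(d[1],d[0]))
E
```

```text
[np.float64(0.6092785893710707), np.float64(0.2096942666449645), np.float64(0.04893766639459433), 0.7373899474804613] [-7.38270094 -2.32444702  8.5497711 ] 0.22020434328104965 0.0835170064701445 0.5860951583232036
```

>>> {"fn": "move_arm", "kwargs": {
  "plan": [
    {"x": -0.0016,"y": 0.008,"z": 0,"yaw": 0.096,"fingers": 1},
    {"x": -0.004,"y": 0.0158,"z": 0,"yaw": 0.192,"fingers": 1},
    {"x": -0.0071,"y": 0.0234,"z": 0,"yaw": 0.288,"fingers": 1},
    {"x": -0.011,"y": 0.0306,"z": 0,"yaw": 0.384,"fingers": 1},
    {"x": -0.0154,"y": 0.0374,"z": 0,"yaw": 0.47,"fingers": 1}
  ],
  "force": 50
}}

```text
time: 17.3
eef_pos: [0.6216, 0.1755, 0.049]
tcp_rot: [0.991, 0.133, -0.003, -0.004]
contact_force: [-14.9, 28.7, 6.6]
opening: 0.216
finger_force: 49.6
```

>>> {"fn": "move_arm", "kwargs": {
  "plan": [
    {"x": 0,"y": 0,"z": 0,"yaw": 0,"fingers": 1},
    {"x": 0,"y": 0,"z": 0,"yaw": 0,"fingers": 1}
  ]
}}

```text
time: 17.5
eef_pos: [0.6213, 0.1759, 0.0489]
tcp_rot: [0.991, 0.134, -0.003, -0.004]
contact_force: [-9.9, 9.6, 7.7]
opening: 0.213
finger_force: 49.6
```

```bash
python3 - <<'E'
from g import *
c,s=cur();pv=np.array([.5397,.1635]);d=np.array(c[:2])-pv;print(c,s["contact_force"],s["opening"],np.hypot(*d),1.70-np.arctan2(d[1],d[0]))
E
```

```text
[np.float64(0.6213225953299938), np.float64(0.17594496932245673), np.float64(0.04891671840792303), 0.26939487686769437] [-9.91041253  9.58870292  7.71389881] 0.21294701650452783 0.08256588478203827 1.5486956168530388
```

The lever is at about 1.55, hard against the end of its travel. Releasing, rising straight up and looking.

>>> {"fn": "move_arm", "kwargs": {
  "plan": [
    {"x": 0,"y": 0,"z": 0,"yaw": 0,"fingers": 0.6},
    {"x": 0,"y": 0,"z": 0,"yaw": 0,"fingers": 0.4},
    {"x": 0,"y": 0,"z": -0.02,"yaw": 0,"fingers": 0.4},
    {"x": 0,"y": 0,"z": -0.06,"yaw": 0,"fingers": 0.4},
    {"x": 0,"y": 0,"z": -0.1,"yaw": 0,"fingers": 0.4}
  ]
}}

```text
time: 18.0
eef_pos: [0.6239, 0.1713, 0.1477]
tcp_rot: [0.991, 0.135, -0.001, 0.0]
contact_force: [0.9, 0.6, 0.1]
opening: 0.603
finger_force: 0.0
```

```bash
python3 -c "
from g import *
go((.52,-.05,.2,.4))"
```

```text
[0.6239 0.1713 0.1477 0.2702] 18.0 [ 0.11  0.3   1.71 -0.    1.13  1.41] [0.9 0.6 0.1] 0.603
[{"x": -0.0265, "y": 0.0309, "z": -0.0087, "yaw": -0.022}, {"x": -0.0531, "y": 0.0618, "z": -0.0174, "yaw": -0.043}, {"x": -0.0796, "y": 0.0928, "z": -0.0262, "yaw": -0.065}, {"x": -0.1061, "y": 0.1237, "z": -0.0349, "yaw": -0.087}, {"x": -0.1327, "y": 0.1546, "z": -0.0436, "yaw": -0.108}]
[{"x": -0.0297, "y": 0.0279, "z": -0.0087, "yaw": -0.022}]
```

>>> {"fn": "move_arm", "kwargs": {
  "plan": [
    {"x": -0.01,"y": 0.03,"z": -0.01,"yaw": 0,"fingers": 0.4},
    {"x": -0.02,"y": 0.07,"z": -0.02,"yaw": 0,"fingers": 0.4},
    {"x": -0.03,"y": 0.115,"z": -0.03,"yaw": 0,"fingers": 0.4},
    {"x": -0.04,"y": 0.16,"z": -0.04,"yaw": 0,"fingers": 0.4},
    {"x": -0.05,"y": 0.2,"z": -0.04,"yaw": 0,"fingers": 0.4}
  ]
}}

```text
time: 18.5
eef_pos: [0.6309, -0.037, 0.1902]
tcp_rot: [0.991, 0.135, 0.002, 0.001]
contact_force: [0.3, -0.3, -0.2]
opening: 0.6
finger_force: 0.0
```

>>> {"fn": "move_arm", "kwargs": {
  "plan": [
    {"x": -0.01,"y": 0.03,"z": 0,"yaw": 0,"fingers": 0.4},
    {"x": -0.02,"y": 0.06,"z": 0,"yaw": 0,"fingers": 0.4},
    {"x": -0.02,"y": 0.06,"z": 0,"yaw": 0,"fingers": 0.4},
    {"x": -0.02,"y": 0.06,"z": 0,"yaw": 0,"fingers": 0.4},
    {"x": -0.02,"y": 0.06,"z": 0,"yaw": 0,"fingers": 0.4}
  ]
}}

```text
time: 19.0
eef_pos: [0.6265, -0.0967, 0.1877]
tcp_rot: [0.991, 0.135, -0.0, -0.0]
contact_force: [-0.3, 1.0, 0.0]
opening: 0.599
finger_force: 0.0
```

```bash
python3 - <<'E'
from h import *
import cv2
for n in("top","side"): cv2.imwrite(f"pics/{n}4.png",ctrl.read_camera(n)[:,:,::-1])
t=cv2.imread("pics/top4.png")[225:325,185:285];s=cv2.imread("pics/side4.png")[200:300,205:305]
f=lambda o:cv2.convertScaleAbs(cv2.resize(o,None,fx=4,fy=4,interpolation=2),alpha=1.6)
cv2.imwrite("pics/ts4.png",np.hstack([f(t),f(s)]))
E
```

```text
(no output)
```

View pics/ts4.png

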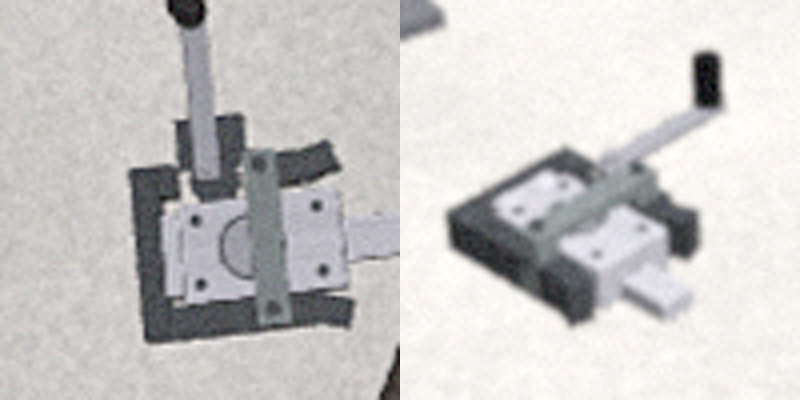

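The nose sits against the stop and the insert is pressed to the +y rail. The lever arm is parallel to the bridge, with the knob at (187,8). One last numeric check, then I hand in.

```bash
python3 - <<'E'
from h import *
k=onz("top",(185+187/4,225+10/4),.073)[:2];d=k-[.5395,.1633];a=1.70-np.arctan2(d[1],d[0]);print(k,np.hypot(*d),a)
t=lambda x,y:(185+x/4,225+y/4)
b=np.mean([onz("top",t(*p),.046)[:2] for p in((260,163),(274,308))],0)
h=np.mean([onz("top",t(*p),.030)[:2] for p in((195,220),(200,284),(317,205),(323,270))],0)
c=np.array([np.cos(1.7),np.sin(1.7)]);o=b+.01*c;r=h-o;print("ins x,y",r@c+.0036,r@[-c[1],c[0]])
if a>1.45: print(ctrl.sign_off())
E
```

```text
[0.6178 0.173 ] 0.0788529189553911 1.576841556928051
ins x,y 0.00013817001854696037 0.003094264421003587
the job is handed in; nothing more can be done
None
```

The job is handed in: the insert is home, its nose measured within 1 mm of the end stop and 3 mm off the centre line, and the cam lever is locked at about 1.55 rad. The gripper is clear; I did not measure the bystanders again at the end, but nothing was moved near them.

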